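Move four sample tubes to the other rack in reverse order

TASK

Move the four capped sample tubes from the blue rack to the empty green rack in reverse left-to-right order, so that the leftmost tube of the blue rack ends up rightmost in the green one and so on. Lay each tube across both white rails, seated in its own pair of notches, centred, with its cap pointing away from the robot as it does now.

Things in the scene. Friction and masses are not known exactly. Their poses are not given: they have to be found in the camera images.
- tube_50_a: 50 ml tube lying on its side, purple screw cap and a cream-coloured pellet in its pointed end; 114 mm long, body 29, cap 33 mm in diameter, 30 g. Origin at mid-length on its underside at the start; centre line 16.5 mm up its own z, in both racks about 46 mm above the worktop. y axis along the tube towards the cap (cap at +43 to +57 mm, pointed end -43 to -57). Grip across the middle, between the supports.
- tube_50_b: 50 ml tube lying on its side, purple screw cap, empty (no cream pellet); 114 mm long, body 29, cap 33 mm in diameter, 30 g. Origin at mid-length on its underside at the start; centre line 16.5 mm up its own z, in both racks about 46 mm above the worktop. y axis along the tube towards the cap (cap at +43 to +57 mm, pointed end -43 to -57). Grip across the middle, between the supports.
- tube_50_c: 50 ml tube lying on its side, lime-green screw cap and a cream-coloured pellet in its pointed end; 114 mm long, body 29, cap 33 mm in diameter, 30 g. Origin at mid-length on its underside at the start; centre line 16.5 mm up its own z, in both racks about 46 mm above the worktop. y axis along the tube towards the cap (cap at +43 to +57 mm, pointed end -43 to -57). Grip across the middle, between the supports.
- tube_50_d: 50 ml tube lying on its side, lime-green screw cap, empty (no cream pellet); 114 mm long, body 29, cap 33 mm in diameter, 30 g. Origin at mid-length on its underside at the start; centre line 16.5 mm up its own z, in both racks about 46 mm above the worktop. y axis along the tube towards the cap (cap at +43 to +57 mm, pointed end -43 to -57). Grip across the middle, between the supports.
- cradle_a: fixed silver-grey cradle on the blue plate, in which tube_50_a lies at the start; four alike, side by side, 62 mm apart, in changing order. Two V-notched supports 9 mm thick, 49 mm clear between them; notch floor z = 30, sides up to z = 42 mm. Origin at its middle, at worktop level; x away from the robot along the tube, y to the left along the row.
- cradle_b: fixed silver-grey cradle on the blue plate, in which tube_50_b lies at the start; four alike, side by side, 62 mm apart, in changing order. Two V-notched supports 9 mm thick, 49 mm clear between them; notch floor z = 30, sides up to z = 42 mm. Origin at its middle, at worktop level; x away from the robot along the tube, y to the left along the row.
- cradle_c: fixed silver-grey cradle on the blue plate, in which tube_50_c lies at the start; four alike, side by side, 62 mm apart, in changing order. Two V-notched supports 9 mm thick, 49 mm clear between them; notch floor z = 30, sides up to z = 42 mm. Origin at its middle, at worktop level; x away from the robot along the tube, y to the left along the row.
- cradle_d: fixed silver-grey cradle on the blue plate, in which tube_50_d lies at the start; four alike, side by side, 62 mm apart, in changing order. Two V-notched supports 9 mm thick, 49 mm clear between them; notch floor z = 30, sides up to z = 42 mm. Origin at its middle, at worktop level; x away from the robot along the tube, y to the left along the row.
- green_rack: fixed green plate 110x264x6 mm, two white rails along it (9 mm thick, at x = 26 and 84 mm), each with four V notches at y = -93, -31, 31, 93 mm; a tube lies across both rails, its middle at x = 55. Notch floor z = 30, tooth tips z = 56 mm at most. Origin: underside, middle of the long edge nearer the robot; x away from the robot, y left along the row.
- blue_rack: fixed blue plate 110x264x6 mm on which the four silver-grey cradles stand in a row with the tubes, at x = 55 mm, y = -93, -31, 31, 93 mm. Origin: underside, middle of the long edge nearer the robot; x away from the robot, y left along the row. It and the green rack may change sides.
Things that resemble listed ones, but are neither listed nor needed, are in the scene too. Leave any brown look-alike of the tube_50_d alone.

How it is judged (in metres and radians):
At the end, for the whole second after the job is handed in: All tubes at rest across both rails of the green rack, one per notch pair, in reverse of their cradles' left-to-right order; origin 20-56 mm above rack underside, within 22 mm of the notch line, centred within 15 mm, level and square within 0.15 rad, cap away from the robot (x of tube_50_a in the frame of green_rack between 0.04 and 0.07 m and z of tube_50_a in the frame of green_rack between 0.02 and 0.056 m and angle between the y axis of each of tube_50_a, tube_50_b, tube_50_c, tube_50_d and the x axis of green_rack, either way round below 0.15 rad and y of green_rack in the frame of tube_50_a below 0 m and linear speed of each of tube_50_a, tube_50_b, tube_50_c, tube_50_d below 0.02 m/s and angular speed of each of tube_50_a, tube_50_b, tube_50_c, tube_50_d below 0.3 rad/s and x of tube_50_b in the frame of green_rack between 0.04 and 0.07 m and z of tube_50_b in the frame of green_rack between 0.02 and 0.056 m and y of green_rack in the frame of tube_50_b below 0 m and x of tube_50_c in the frame of green_rack between 0.04 and 0.07 m and z of tube_50_c in the frame of green_rack between 0.02 and 0.056 m and y of green_rack in the frame of tube_50_c below 0 m and x of tube_50_d in the frame of green_rack between 0.04 and 0.07 m and z of tube_50_d in the frame of green_rack between 0.02 and 0.056 m and y of green_rack in the frame of tube_50_d below 0 m and ((y of cradle_a in the frame of blue_rack between 0.062 and 0.124 m and y of tube_50_a in the frame of green_rack between -0.115 and -0.071 m) or (y of cradle_a in the frame of blue_rack between 0 and 0.062 m and y of tube_50_a in the frame of green_rack between -0.053 and -0.009 m) or (y of cradle_a in the frame of blue_rack between -0.062 and 0 m and y of tube_50_a in the frame of green_rack between 0.009 and 0.053 m) or (y of cradle_a in the frame of blue_rack between -0.124 and -0.062 m and y of tube_50_a in the frame of green_rack between 0.071 and 0.115 m)) and ((y of cradle_b in the frame of blue_rack between 0.062 and 0.124 m and y of tube_50_b in the frame of green_rack between -0.115 and -0.071 m) or (y of cradle_b in the frame of blue_rack between 0 and 0.062 m and y of tube_50_b in the frame of green_rack between -0.053 and -0.009 m) or (y of cradle_b in the frame of blue_rack between -0.062 and 0 m and y of tube_50_b in the frame of green_rack between 0.009 and 0.053 m) or (y of cradle_b in the frame of blue_rack between -0.124 and -0.062 m and y of tube_50_b in the frame of green_rack between 0.071 and 0.115 m)) and ((y of cradle_c in the frame of blue_rack between 0.062 and 0.124 m and y of tube_50_c in the frame of green_rack between -0.115 and -0.071 m) or (y of cradle_c in the frame of blue_rack between 0 and 0.062 m and y of tube_50_c in the frame of green_rack between -0.053 and -0.009 m) or (y of cradle_c in the frame of blue_rack between -0.062 and 0 m and y of tube_50_c in the frame of green_rack between 0.009 and 0.053 m) or (y of cradle_c in the frame of blue_rack between -0.124 and -0.062 m and y of tube_50_c in the frame of green_rack between 0.071 and 0.115 m)) and ((y of cradle_d in the frame of blue_rack between 0.062 and 0.124 m and y of tube_50_d in the frame of green_rack between -0.115 and -0.071 m) or (y of cradle_d in the frame of blue_rack between 0 and 0.062 m and y of tube_50_d in the frame of green_rack between -0.053 and -0.009 m) or (y of cradle_d in the frame of blue_rack between -0.062 and 0 m and y of tube_50_d in the frame of green_rack between 0.009 and 0.053 m) or (y of cradle_d in the frame of blue_rack between -0.124 and -0.062 m and y of tube_50_d in the frame of green_rack between 0.071 and 0.115 m))); the robot touches nothing.
It also fails if it takes over 96 s, if anything falls off the work surface, if the arm or the gripper's body presses on something with over 40 N, if the wrist force passes 120 N, or if a joint passes its speed limit or range.

ROBOT

A 6-joint arm with a two-finger parallel gripper is mounted at the origin on a cart in front of the work surface, level with it; the furniture and walls round the work are solid. World frame = base frame: x ahead of the robot, y to its left, z up, the work surface at z = 0. Lengths are in mm, angles in rad, forces in N, time in s.
With the tool pointing down it reaches from about 350 to 775 mm from the base axis. Payload 7.3 kg.
Tool frame: the origin (TCP) lies at the very end of the fingers, on their centre line; the grasp point (between the pads) lies 19 mm behind it (bot.grip_point_offset is the distance from the TCP to the grasp point, in mm); z points along the fingers, y is the line along which they close (so a half turn about z gives the same grasp; the last joint's range is limited). The gripper opens to 92 mm and grips with 3 to 60 N. Pads are 19 mm wide; open, the fingers measure 130 mm over their backs; the gripper's body (75 mm by 190 mm) begins 47 mm behind the grasp point.
Start: joints at [-1.264, 0.342, 1.524, -0, 1.275, -0.146], TCP at [229.704, -472.103, 226.741] pointing down, gripper open.
Joint ranges: [-2.53, 2.53], [-0.77, 2.02], [0.04, 2.7], [-1, 4.14], [0.28, 2.66], [-3.11, 3.11]. Speed limits (rad/s): [2.57, 2.57, 3.14, 3.14, 3.14, 3.14].

INTERFACE

Orientations are given as [roll, pitch, yaw] about the fixed x, y, z axes, in that order (R = Rz(yaw) Ry(pitch) Rx(roll)).
In Python, from plant import bot gives the robot as it stands. The module is installed in compiled form; this text tells all that it offers.
- The arm moves only by the shell command python3 -m jog 'ROWS' [OPENING]. ROWS is JSON, a list of rows, each a list of 6 numbers: the shift along the tool's x, y, z in mm, then the turn, a rotation vector about the tool's x, y, z in rad. In form: [[dx, dy, dz, rx, ry, rz], ...]. A call has 1 to 12 rows; each row shifts and turns the commanded pose from where the row before left it, along the tool's axes as they then stand; what a row does not reach is not made up. A row lasts 1/10 s, in which the tool goes at most 50 mm and 8.59 degrees, less where a joint would pass 70% of its speed; a pose out of reach is approached as far as the arm can. A call with a gripper value outside its range is refused whole. OPENING is the opening in per cent of the stroke, from 0 (shut) to 100 (fully open), set as the call begins (- or left out, the last holds). The fingers move at their own pace and stop on an object; the grip force is fixed at half the most. Time passes only in rows, so rows that do not move let the fingers close. It gives the time, the measured TCP pose, the force, the opening and the grip force at its end, in the units of the state.
- bot.get_obs(): the state, without advancing time (a new reading comes with each control period).
- bot.capture(name): name is "scene" or "side" or "wrist"; returns the picture (480x640x3 uint8, red, green, blue); there is no depth.
- bot.camera_model(name): a dict with "fx", "fy", "cx", "cy" (pixels), "position" and "orientation" of the camera in the world; the wrist camera has in their place "T_tool_cam" (4x4, takes a point from camera to tool coordinates, whose origin is the TCP and whose axes are the flange's). Camera axes: x right, y down, z forward; pixel columns grow to the right and rows downward; lengths in mm; the calibration is good to about 2 mm. A picture is of the moment at which its call begins: read the wrist's pose just before it. camera_model takes no time and is no camera call.
- bot.close_job(): hands the job in; it is judged then, once.
Trained networks look in the newest picture that a camera, given by its name, has taken for a name from the list of things; names that differ only in an ending like _2 or _b are one class to them, and where a whole thing is asked for, a point or a joint stands for the part that bears it (a point fixed in the world has none). Each returns a list of dicts, best first, with "p" (0 to 1); they miss things now and then, are a little off and sometimes report something else, mostly with a low value. They report only what shows in the picture. A call takes as long as a camera call. They do not tell look-alikes from the thing itself.
- bot.outline_of(target, camera): "mask" (480x640 bool, what is visible of it) and "pixel" ([column, row] in pixels, amid what is visible of it).
The state is a dict: "time": time; "joint_positions": joint angles; "dq": joint speeds; "tau": joint torques, N m; "tool_pos": TCP position; "tcp_rot": TCP orientation; "contact_force": force on the tool from outside, world axes, zero at the start; "moment": the same for the moment, N m; "grip_width": finger opening in mm; "finger_force": force on a finger pad.
Only numpy, scipy, OpenCV 4.12 (cv2) and the standard library are available. Lean on these libraries where they do the work, as an engineer would, in place of code of your own. Each camera call takes 0.05 s, during which the arm holds its last target. There are 200 camera calls.

## Working session

There is one attempt and no reset: what is moved stays moved. The work goes in short steps, Python scripts to look and compute and a shell command to move; the robot and the scene stay as the last step left them, time stands still between calls to the robot, and variables do not carry over. Pictures are saved under pics/ and viewed, at most 14 in all, crops included, and the job is handed in when it is done.

```bash
mkdir -p pics; python3 - <<'E'
from plant import bot
import cv2
o=bot.get_obs();print(o)
for n in("scene","side"):
    im=bot.capture(n);cv2.imwrite(f"pics/{n}0.png",im[:,:,::-1]);print(n,bot.camera_model(n))
    for t in("tube_50_a","cradle_a","green_rack","blue_rack"):
        print(t,[(round(d["p"],2),[int(v) for v in d["pixel"]],int(d["mask"].sum())) for d in bot.outline_of(t,n)])
print(bot.camera_model("wrist"))
E
```

```text
{'time': 0.0, 'joint_positions': array([-1.26400332e+00,  3.42732605e-01,  1.52503083e+00, -2.16635538e-05,
        1.27538527e+00, -1.45990853e-01]), 'dq': array([-0.00101013, -0.00078791,  0.00067198, -0.00024759,  0.00049717,
        0.00098654]), 'tau': array([-2.98167324e-03, -4.31255329e+01, -2.44222283e+01,  7.13517889e-02,
        5.58763300e-02, -1.34860634e-04]), 'tool_pos': array([ 229.5650034 , -471.69247357,  226.03501059]), 'tcp_rot': array([-3.14005014e+00, -2.05867686e-04,  4.52790021e-01]), 'contact_force': array([-0.3173915 , -0.46127977, -0.2245296 ]), 'moment': array([-0.01141772,  0.04876556, -0.0264719 ]), 'finger_force': 0.0, 'grip_width': 91.54428556494517}
scene {'fx': 439.8599153140166, 'fy': 439.8599153140166, 'cx': 317.92072900704875, 'cy': 237.33709572086653, 'position': array([286.83983394, 556.31228697, 621.14173633]), 'orientation': array([-2.29844099,  0.0213903 , -2.67686676])}
tube_50_a [(0.92, [327, 314], 1112), (0.92, [338, 168], 389), (0.91, [311, 341], 1295), (0.59, [340, 287], 1050), (0.57, [297, 376], 1471)]
cradle_a [(0.67, [338, 300], 382), 
[... 515 characters left out ...]
 306)]
cradle_a [(0.83, [357, 351], 549), (0.7, [347, 320], 83), (0.68, [358, 334], 1396), (0.65, [373, 293], 50), (0.38, [352, 215], 2356)]
green_rack [(0.6, [354, 215], 2337)]
blue_rack [(0.63, [359, 353], 2312), (0.44, [356, 308], 1223)]
{'fx': 340.39897659768906, 'fy': 340.39897659768906, 'cx': 322.08190689511196, 'cy': 239.2922757304288, 'T_tool_cam': array([[ 4.02942328e-04, -9.55920235e-01, -2.93626194e-01,
         7.86364406e+01],
       [ 9.99999889e-01,  4.57409260e-04, -1.16830464e-04,
         4.79106934e-01],
       [ 2.45987944e-04, -2.93626114e-01,  9.55920313e-01,
        -1.58806345e+02],
       [ 0.00000000e+00,  0.00000000e+00,  0.00000000e+00,
         1.00000000e+00]])}
```

View pics/scene0.png

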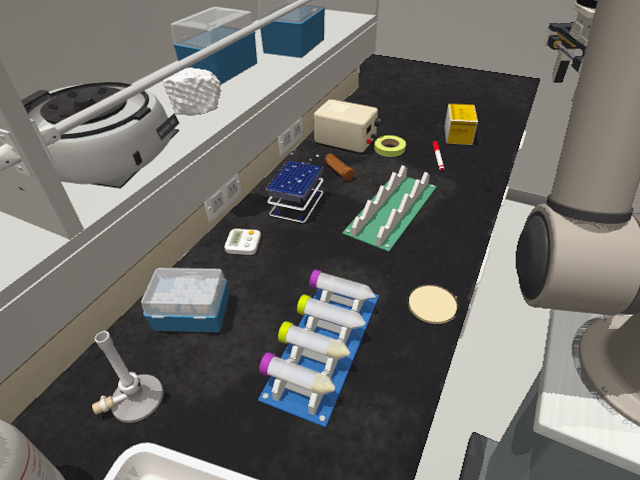

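View pics/side0.png

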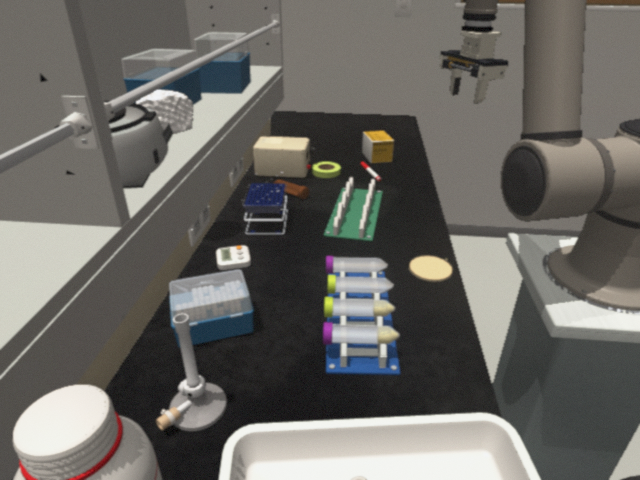

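```bash
cat > h.py <<'E'
from plant import bot
import numpy as np, cv2
from scipy.spatial.transform import Rotation as R
def ray(n,px,obs=None):
    m=bot.camera_model(n)
    d=np.array([(px[0]-m["cx"])/m["fx"],(px[1]-m["cy"])/m["fy"],1.])
    if n=="wrist":
        o=obs or bot.get_obs();Rt=R.from_euler("xyz",o["tcp_rot"]).as_matrix();T=m["T_tool_cam"]
        return Rt@T[:3,3]+o["tool_pos"],Rt@T[:3,:3]@d
    return np.array(m["position"]),R.from_euler("xyz",m["orientation"]).as_matrix()@d
def at(n,px,z,obs=None):
    p,d=ray(n,px,obs);return p+d*(z-p[2])/d[2]
E
python3 - <<'E'
from h import *
for n in("scene","side"):
    print(n)
    for t,z in(("tube_50_a",52),("blue_rack",6),("green_rack",6)):
        for d in bot.outline_of(t,n):
            c=cv2.minAreaRect(np.argwhere(d["mask"])[:,::-1].astype(np.float32))
            print(t,round(d["p"],2),at(n,d["pixel"],z).round(),[at(n,q,z)[:2].round().tolist() for q in cv2.boxPoints(c)])
E
```

```text
scene
tube_50_a 0.92 [486. 152.  52.] [[536.0, 172.0], [547.0, 133.0], [431.0, 120.0], [424.0, 158.0]]
tube_50_a 0.92 [ 650. -249.   52.] [[703.0, -268.0], [703.0, -317.0], [604.0, -246.0], [607.0, -202.0]]
tube_50_a 0.91 [485. 211.  52.] [[537.0, 231.0], [546.0, 195.0], [428.0, 187.0], [424.0, 221.0]]
tube_50_a 0.59 [492.  89.  52.] [[544.0, 112.0], [556.0, 71.0], [437.0, 61.0], [431.0, 101.0]]
tube_50_a 0.57 [476. 271.  52.] [[534.0, 291.0], [541.0, 256.0], [422.0, 252.0], [419.0, 285.0]]
blue_rack 0.87 [464. 227.   6.] [[527.0, 310.0], [580.0, 29.0], [435.0, 39.0], [417.0, 304.0]]
green_rack 0.68 [ 498. -207.    6.] [[571.0, -90.0], [551.0, -445.0], [424.0, -350.0], [465.0, -39.0]]
side
tube_50_a 0.84 [491. 158.  52.] [[538.0, 183.0], [543.0, 131.0], [428.0, 119.0], [430.0, 172.0]]
tube_50_a 0.76 [483. 279.  52.] [[539.0, 256.0], [423.0, 244.0], [426.0, 292.0], [534.0, 303.0]]
tube_50_a 0.74 [491. 217.  52.] [[544.0, 194.0], [429.0, 182.0], [431.0, 231.0], [539.0, 242.0]]
tube_50_a 0.71 [500.  88.  52.] [[545.0, 125.0], [550.0, 70.0], [437.0, 58.0], [439.0, 114.0]]
tube_50_a 0.58 [ 653. -232.   52.] [[710.0, -220.0], [715.0, -294.0], [618.0, -233.0], [619.0, -166.0]]
blue_rack 0.63 [480. 269.   6.] [[553.0, 57.0], [410.0, 41.0], [422.0, 305.0], [528.0, 316.0]]
blue_rack 0.44 [488. 161.   6.] [[547.0, 133.0], [423.0, 119.0], [425.0, 178.0], [542.0, 190.0]]
green_rack 0.6 [ 505. -190.    6.] [[570.0, -83.0], [567.0, -461.0], [430.0, -405.0], [465.0, -53.0]]
```

Both views show the blue rack with, left to right: purple+pellet (a), lime+pellet (c), lime empty (d), purple empty (b). In the scene view they are at about (297,376), (311,341), (327,314) and (340,287). The green rack is empty, at about (392,210), and the brown look-alike is at (338,168). I'll fit the plates by colour next.

```bash
python3 - <<'E'
from h import *
for n in("scene","side"):
    im=cv2.imread(f"pics/{n}0.png");h=cv2.cvtColor(im,cv2.COLOR_BGR2HSV)
    for nm,lo,hi in(("green",(65,80,50),(88,255,255)),("blue",(100,120,80),(118,255,255))):
        m=cv2.inRange(h,lo,hi)
        c=(392,210) if nm=="green" else (319,371)
        if n=="side": c=(354,215) if nm=="green" else (359,353)
        k,l,st,ce=cv2.connectedComponentsWithStats(cv2.dilate(m,np.ones((9,9))))
        ids=[i for i in range(1,k) if st[i][0]<=c[0]<=st[i][0]+st[i][2] and st[i][1]<=c[1]<=st[i][1]+st[i][3] and st[i][4]>800]
        p=np.argwhere(np.isin(l,ids)&(m>0))[:,::-1]
        w=np.array([at(n,q,6)[:2] for q in p],np.float32)
        r=cv2.minAreaRect(w);print(n,nm,len(p),r,cv2.boxPoints(r).round().tolist())
E
```

```text
scene green 1973 ((501.9009094238281, -216.04783630371094), (268.30938720703125, 112.08843994140625), 84.2933120727539) [[433.0, -344.0], [544.0, -355.0], [571.0, -88.0], [459.0, -77.0]]Traceback (most recent call last):
  File "<stdin>", line 11, in <module>
  File "h.py", line 12, in at
    p,d=ray(n,px,obs);return p+d*(z-p[2])/d[2]
        ~~~^^^^^^^^^^
  File "h.py", line 5, in ray
    m=bot.camera_model(n)
ValueError: time passes only in moves, steps and waits
```

```bash
cat > h.py <<'E'
from plant import bot
import numpy as np, cv2, functools
from scipy.spatial.transform import Rotation as R
cm=functools.lru_cache(bot.camera_model)
def at(n,px,z,obs=None):
    "pixels (N,2) -> world points on plane z"
    m=cm(n);px=np.atleast_2d(np.asarray(px,float))
    d=np.c_[(px[:,0]-m["cx"])/m["fx"],(px[:,1]-m["cy"])/m["fy"],np.ones(len(px))]
    if n=="wrist":
        Rt=R.from_euler("xyz",obs["tcp_rot"]).as_matrix();T=m["T_tool_cam"]
        p=Rt@T[:3,3]+obs["tool_pos"];d=d@(Rt@T[:3,:3]).T
    else: p=np.array(m["position"]);d=d@R.from_euler("xyz",m["orientation"]).as_matrix().T
    return p+d*((z-p[2])/d[:,2])[:,None]
def plate(n,im,nm,c,obs=None):
    h=cv2.cvtColor(im,cv2.COLOR_BGR2HSV)
    lo,hi={"green":((65,80,50),(88,255,255)),"blue":((100,120,80),(118,255,255))}[nm]
    m=cv2.inRange(h,lo,hi)
    k,l,st,ce=cv2.connectedComponentsWithStats(cv2.dilate(m,np.ones((9,9))))
    l0=l[c[1]-3:c[1]+4,c[0]-3:c[0]+4].max()
    ids=[i for i in range(1,k) if st[i][0]<=c[0]<=st[i][0]+st[i][2] and st[i][1]<=c[1]<=st[i][1]+st[i][3] and st[i][4]>300]
    p=np.argwhere(np.isin(l,ids)&(m>0))[:,::-1]
    r=cv2.minAreaRect(at(n,p,6,obs)[:,:2].astype(np.float32))
    return r,cv2.boxPoints(r).round().tolist()
E
python3 - <<'E'
from h import *
for n,g,b in(("scene",(392,210),(319,371)),("side",(354,215),(359,353))):
    im=cv2.imread(f"pics/{n}0.png")
    print(n,plate(n,im,"green",g),plate(n,im,"blue",b))
E
```

```text
scene (((501.9009094238281, -216.04783630371094), (268.30938720703125, 112.08843994140625), 84.2933120727539), [[433.0, -344.0], [544.0, -355.0], [571.0, -88.0], [459.0, -77.0]]) (((481.71087646484375, 173.71417236328125), (111.02589416503906, 264.8899841308594), 4.153327941894531), [[417.0, 302.0], [436.0, 38.0], [547.0, 46.0], [527.0, 310.0]])
side (((502.86505126953125, -212.7567138671875), (272.8779296875, 112.95636749267578), 84.11481475830078), [[433.0, -343.0], [545.0, -354.0], [573.0, -83.0], [461.0, -71.0]]) (((475.3848876953125, 275.7347106933594), (110.17437744140625, 68.85150909423828), 5.225864410400391), [[417.0, 305.0], [424.0, 236.0], [533.0, 246.0], [527.0, 315.0]])
```

```bash
python3 -m jog '[[44.6,-13.9,0,0,0,0],[44.6,-13.9,0,0,0,0],[44.6,-13.9,0,0,0,0],[44.6,-13.9,0,0,0,0],[44.6,-13.9,0,0,0,0],[44.6,-13.9,0,0,0,0],[44.6,-13.9,0,0,0,0],[44.6,-13.9,0,0,0,0],[0,0,0,0,0,0.138],[0,0,0,0,0,0.138],[0,0,0,0,0,0.138],[0,0,0,0,0,0.138]]' 47
cat >> h.py <<'E'
def to(x,y,z,yaw):
    "shift in tool axes to reach the target (tool down), and turn about tool z, from the measured pose"
    o=bot.get_obs();a=o["tcp_rot"];Rt=R.from_euler("xyz",a).as_matrix()
    d=Rt.T@(np.array([x,y,z])-o["tool_pos"]);print("tool shift",d.round(1),"turn z",round(a[2]-yaw,3),"rot",a.round(3))
E
python3 -m jog '[[0,0,0,0,0,0],[0,0,0,0,0,0]]'
cat > look.py <<'E'
from h import *
import sys
o=bot.get_obs();im=bot.capture("wrist")[:,:,::-1].copy();cv2.imwrite(f"pics/{sys.argv[1]}.png",im)
nm=sys.argv[2]
print(o["tool_pos"],o["tcp_rot"])
for d in bot.outline_of(nm+"_rack","wrist")[:1]:
    print(d["p"],d["pixel"]);print(plate("wrist",im,nm,[int(v) for v in d["pixel"]],o))
E
python3 look.py w1 green
```

```text
time: 2.0
tool_pos: [502.0, -215.8, 226.7]
tcp_rot: [3.142, 0.0, -0.104]
contact_force: [-0.3, -0.3, 0.1]
grip_width: 43.2
finger_force: 0.0
time: 2.2
tool_pos: [501.9, -216.0, 226.7]
tcp_rot: [3.142, -0.0, -0.096]
contact_force: [0.1, 0.6, 0.5]
grip_width: 43.0
finger_force: 0.0
[ 501.89148174 -216.02143618  226.71579701] [ 3.14152198e+00 -1.35737220e-06 -9.55342631e-02]
0.74 [325.7, 203.2]
(((500.22613525390625, -218.57969665527344), (264.203857421875, 45.06357192993164), 84.5457763671875), [[465.0, -348.0], [510.0, -352.0], [535.0, -89.0], [490.0, -85.0]])
```

View pics/w1.png

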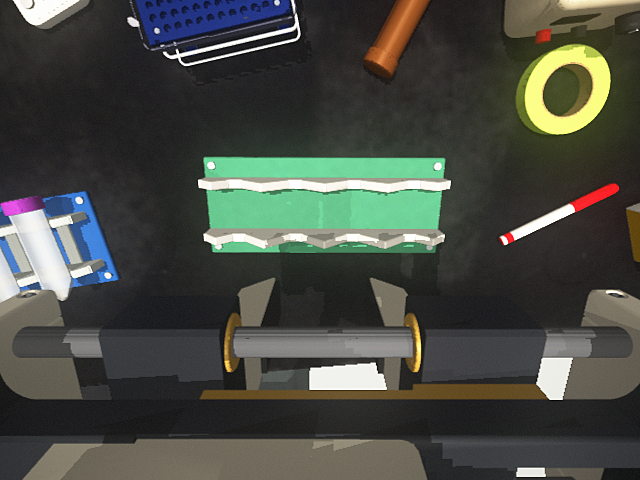

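The wrist view shows the whole green plate, with corners near (205,157), (445,158), (436,252) and (213,252), and its four notch pairs empty. Turning those corners into world positions now.

```bash
cat > corners.py <<'E'
from h import *
def fit(P):
    "far-left, far-right, near-right, near-left corners -> centre, yaw, sizes, slots"
    c=P.mean(0);u=(P[0]+P[3]-P[1]-P[2])[:2];yaw=np.arctan2(-u[0],u[1])
    print("centre",c.round(1),"yaw",round(yaw,4),"sides",[np.linalg.norm(P[i]-P[i-1]).round(1) for i in range(4)])
    for y in(93,31,-31,-93):print(y,(c[:2]+y*np.array([-np.sin(yaw),np.cos(yaw)])).round(1))
E
python3 - <<'E'
from corners import *
o={"tool_pos":np.array([501.9,-216,226.7]),"tcp_rot":[3.1416,0,-.0955]}
im=cv2.imread("pics/w1.png");h=cv2.cvtColor(im,cv2.COLOR_BGR2HSV)
m=cv2.inRange(h[140:265,190:460],(60,70,40),(90,255,255))
p=np.argwhere(m)[:,::-1]+[190,140];w=at("wrist",p,6,o)
r=cv2.minAreaRect(w[:,:2].astype(np.float32));print(r)
fit(at("wrist",[[205,157],[445,158],[436,252],[213,252]],6,o))
E
```

```text
((495.69842529296875, -218.1304473876953), (264.1474609375, 125.01119232177734), 84.26187896728516)
centre [ 502.6 -220.     6. ] yaw -0.0971 sides [np.float64(109.2), np.float64(260.7), np.float64(108.1), np.float64(263.1)]
93 [ 511.6 -127.5]
31 [ 505.6 -189.2]
-31 [ 499.6 -250.9]
-93 [ 493.5 -312.6]
```

```bash
python3 -m jog '[[-6.3,-42.9,0,0,0,0],[-6.3,-42.9,0,0,0,0],[-6.3,-42.9,0,0,0,0],[-6.3,-42.9,0,0,0,0],[-6.3,-42.9,0,0,0,0],[-6.3,-42.9,0,0,0,0],[-6.3,-42.9,0,0,0,0],[-6.3,-42.9,0,0,0,0],[-6.3,-42.9,0,0,0,0],[0,0,0,0,0,-0.084],[0,0,0,0,0,-0.084],[0,0,0,0,0,0]]'
python3 look.py w2 blue
python3 - <<'E'
from h import *
o=bot.get_obs()
for d in bot.outline_of("tube_50_a","wrist"):
    r=cv2.minAreaRect(at("wrist",np.argwhere(d["mask"])[:,::-1],46,o)[:,:2].astype(np.float32))
    print(round(d["p"],2),np.round(r[0],1),np.round(r[1],1),round(r[2],1),d["pixel"])
E
```

```text
time: 3.5
tool_pos: [483.6, 174.3, 226.7]
tcp_rot: [3.141, -0.0, 0.072]
contact_force: [-1.0, -0.1, 0.4]
grip_width: 43.6
finger_force: 0.0
[483.5894     174.25050393 226.69503787] [ 3.14148517e+00 -4.17081715e-05  7.21138191e-02]
0.88 [326.4, 207.2]
(((484.536865234375, 138.357421875), (108.47188568115234, 105.77124786376953), 4.151920795440674), [[427.0, 187.0], [434.0, 82.0], [542.0, 90.0], [535.0, 195.0]])
0.77 [491.5  77.3] [115.2  33.6] 6.1 [415.3, 204.4]
0.77 [482.8 139.6] [115.6  31.6] 4.7 [356.9, 210.3]
```

View pics/w2.png

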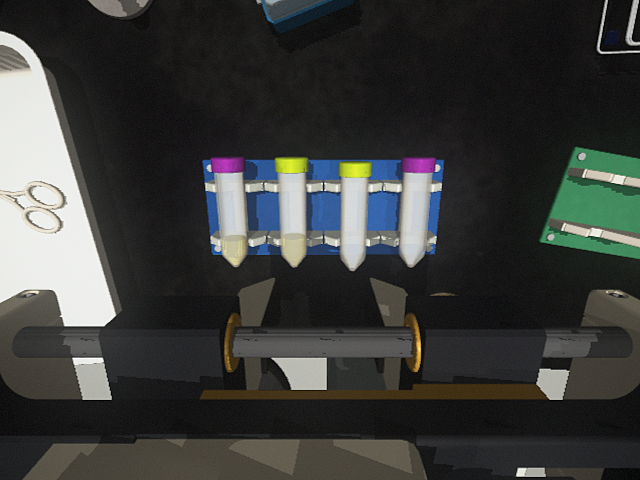

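The wrist view confirms the order a, c, d, b from the left. Caps are at about (228,158), (292,158), (355,164) and (419,158), tips at about (236,267), (293,267), (352,271) and (411,267). d sits slightly nearer the robot.

```bash
python3 - <<'E'
from corners import *
o=bot.get_obs()
fit(at("wrist",[[203,160],[443,160],[437,255],[210,255]],6,o))
for n,c,t in(("a",(228,157),(236,267)),("c",(292,157),(293,267)),("d",(355,163),(352,271)),("b",(419,157),(411,267))):
    P=at("wrist",[c,t],46,o);v=P[0]-P[1];print(n,P.mean(0).round(1),np.linalg.norm(v).round(1),np.arctan2(v[1],v[0]).round(3))
to(490,80,80,0.0725)
E
```

```text
centre [481.6 171.3   6. ] yaw 0.0674 sides [np.float64(109.8), np.float64(261.2), np.float64(109.8), np.float64(268.6)]
93 [475.4 264.1]
31 [479.5 202.2]
-31 [483.7 140.3]
-93 [487.9  78.5]
a [478.5 264.4  46. ] 114.6 0.061
c [482.7 202.9  46. ] 114.6 0.051
d [481.7 140.4  46. ] 113.5 0.067
b [491.1  78.4  46. ] 114.6 0.076
tool shift [-1.000e-01  9.380e+01  1.467e+02] turn z -0.005 rot [ 3.142 -0.     0.067]
```

```bash
python3 -m jog '[[0,32,0,0,0,0],[0,32,0,0,0,0],[0,32,0,0,0,0],[0,0,40,0,0,0],[0,0,40,0,0,0],[0,0,40,0,0,0],[0,0,0,0,0,0]]'
cat > tl.py <<'E'
from h import *
o=bot.get_obs();im=bot.capture("wrist");cv2.imwrite("pics/last.png",im[:,:,::-1]);print(o["tool_pos"].round(1),o["tcp_rot"].round(3))
for d in bot.outline_of("tube_50_a","wrist"):
    r=cv2.minAreaRect(at("wrist",np.argwhere(d["mask"])[:,::-1],46,o)[:,:2].astype(np.float32))
    print(round(d["p"],2),np.round(r[0],1),np.round(r[1],1),round(r[2],1),d["pixel"])
E
python3 tl.py
```

```text
time: 4.35
tool_pos: [486.9, 77.4, 102.6]
tcp_rot: [-3.141, 0.01, 0.067]
contact_force: [-1.5, -0.6, 0.6]
grip_width: 43.4
finger_force: 0.0
[486.9  77.4 102.6] [-3.141  0.01   0.067]
0.92 [491.5  80.2] [116.2  32.7] 3.8 [317.4, 234.6]
0.9 [490.8 203.1] [100.9  38.4] 6.4 [130.7, 227.5]
0.87 [497.5 142.9] [87.3 34.1] 3.6 [225.2, 226.1]
0.59 [480.5 266.2] [112.6  40.3] 2.6 [35.2, 233.1]
```

View pics/last.png

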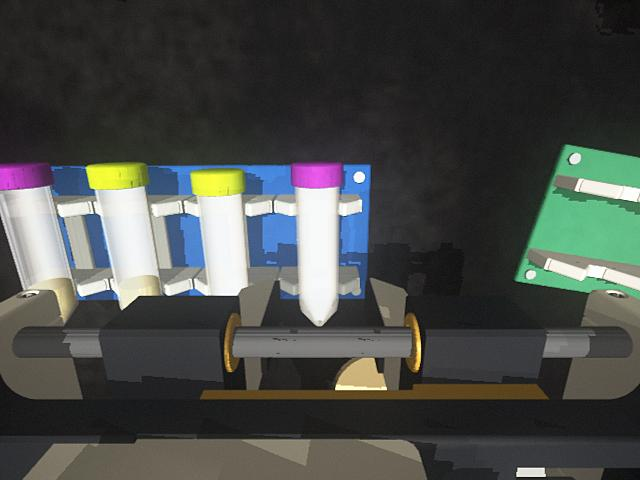

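The close view shows tube b between the fingers, axis at column ~319, so it is aligned. Letting the arm settle before reading the offset.

```bash
python3 -m jog '[[0,0,0,0,0,0],[0,0,0,0,0,0]]'; python3 -c "
from h import *
to(490.5,80,27,.068)"
```

```text
time: 4.65
tool_pos: [491.7, 78.0, 108.8]
tcp_rot: [3.141, -0.004, 0.069]
contact_force: [-0.7, -0.9, -0.3]
grip_width: 43.1
finger_force: 0.0
tool shift [-1.4 -2.1 81.8] turn z 0.001 rot [ 3.141 -0.004  0.069]
```

```bash
python3 -m jog '[[0,-1.5,16,0,0,0],[0,0,20,0,0,0],[0,0,20,0,0,0],[0,0,14,0,0,0],[0,0,10,0,0,0],[0,0,0,0,0,0],[0,0,0,0,0,0]]'
python3 -m jog '[[0,0,0,0,0,0],[0,0,0,0,0,0],[0,0,0,0,0,0],[0,0,0,0,0,0],[0,0,0,0,0,0]]' 25
```

```text
time: 5.35
tool_pos: [490.9, 79.6, 27.5]
tcp_rot: [3.141, -0.001, 0.069]
contact_force: [0.5, -0.1, -0.2]
grip_width: 43.0
finger_force: 0.0
time: 5.85
tool_pos: [490.7, 80.4, 27.5]
tcp_rot: [-3.141, -0.002, 0.069]
contact_force: [0.2, 4.9, 3.9]
grip_width: 27.2
finger_force: 30.0
```

```bash
python3 -m jog '[[0,0,-15,0,0,0],[0,0,-35,0,0,0],[0,0,-40,0,0,0],[1,34.5,0,0,0,0],[1,34.5,0,0,0,0],[1,34.5,0,0,0,0],[1,34.5,0,0,0,0],[1,34.5,0,0,0,0],[1,34.5,0,0,0,0],[0,0,0,0,0,0.084],[0,0,0,0,0,0.084],[0,0,0,0,0,0]]'
python3 -m jog '[[0,0,0,0,0,0],[0,0,0,0,0,0]]'; python3 tl.py; python3 -c "
from h import *
to(511,-126,28,-.0985)"
```

```text
time: 7.05
tool_pos: [510.3, -126.9, 116.9]
tcp_rot: [3.141, -0.0, -0.101]
contact_force: [-0.1, -0.2, 0.3]
grip_width: 26.9
finger_force: 30.0
time: 7.25
tool_pos: [510.5, -126.3, 116.9]
tcp_rot: [3.141, -0.0, -0.097]
contact_force: [0.9, 0.1, -0.2]
grip_width: 27.0
finger_force: 30.0
[ 510.5 -126.3  116.9] [ 3.141 -0.    -0.097]
0.83 [ 637.4 -273.5] [39.9 26.5] 84.5 [547.5, 24.8]
0.68 [ 475. -125.] [ 53.1 167. ] 86.0 [321.4, 263.4]
tool shift [ 0.5 -0.4 88.8] turn z 0.001 rot [ 3.141 -0.    -0.098]
```

View pics/last.png

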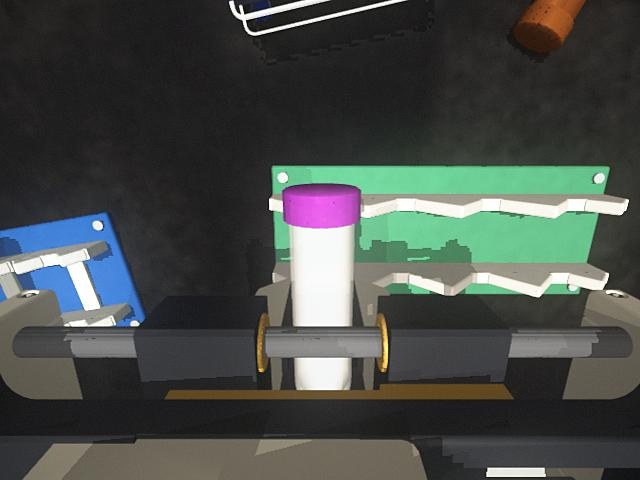

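The tube hangs level in the grip. The plate's far edge (row 167, columns 273–610) puts the leftmost notch at column ~323, straight under the tube, so I can lower it.

```bash
python3 -m jog '[[0,0,20,0,0,0],[0,0,25,0,0,0],[0,0,20,0,0,0],[0,0,13,0,0,0],[0,0,8,0,0,0],[0,0,2,0,0,0],[0,0,0,0,0,0]]'
python3 -m jog '[[0,0,0,0,0,0],[0,0,0,0,0,0],[0,0,0,0,0,0],[0,0,0,0,0,0]]' 47
```

```text
time: 8.05
tool_pos: [510.6, -126.5, 29.0]
tcp_rot: [3.141, -0.0, -0.099]
contact_force: [0.1, 0.9, 1.2]
grip_width: 27.1
finger_force: 30.0
time: 8.45
tool_pos: [510.6, -126.7, 29.0]
tcp_rot: [3.141, -0.001, -0.099]
contact_force: [0.1, -0.3, 0.4]
grip_width: 42.5
finger_force: 0.0
```

```bash
python3 -m jog '[[0,0,-20,0,0,0],[0,0,-35,0,0,0],[0,0,-35,0,0,0],[-7.6,-37.8,0,0,0,0],[-7.6,-37.8,0,0,0,0],[-7.6,-37.8,0,0,0,0],[-7.6,-37.8,0,0,0,0],[-7.6,-37.8,0,0,0,0],[-7.6,-37.8,0,0,0,0],[-7.6,-37.8,0,0,0,0],[0,0,0,0,0,-0.084],[0,0,0,0,0,-0.084]]'
python3 -m jog '[[0,0,0,0,0,0],[0,0,0,0,0,0],[0,0,0,0,0,0]]'; python3 tl.py; python3 -c "
from h import *
to(483.5,142,27,.068)"
```

```text
time: 9.65
tool_pos: [483.4, 143.4, 118.8]
tcp_rot: [3.141, -0.0, 0.075]
contact_force: [-0.1, 0.4, -0.8]
grip_width: 43.3
finger_force: 0.0
time: 9.95
tool_pos: [483.8, 141.7, 118.7]
tcp_rot: [3.141, -0.0, 0.067]
contact_force: [0.9, -0.3, -0.6]
grip_width: 43.4
finger_force: 0.0
[483.8 141.7 118.7] [ 3.141 -0.     0.067]
0.91 [487.  267.3] [98.7 38.1] 3.3 [144.2, 228.8]
0.63 [493.5  84.7] [69.5 58.7] 4.6 [398.8, 237.3]
0.56 [483.1 140.6] [116.   32.4] 5.0 [322.0, 238.8]
0.55 [492.4 205.4] [98.  34.3] 2.4 [233.3, 222.4]
tool shift [-0.2 -0.3 91.7] turn z -0.001 rot [ 3.142 -0.     0.067]
```

View pics/last.png

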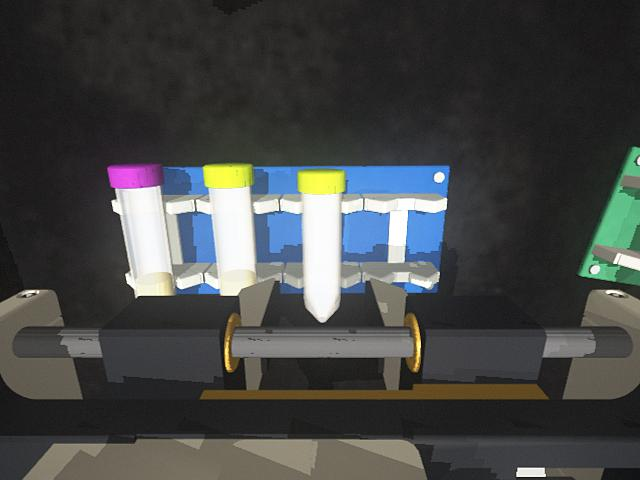

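The lime-capped empty tube (d) is at column ~322, centred between the fingers. Descending to grip it.

```bash
python3 -m jog '[[0,0,20,0,0,0],[0,0,25,0,0,0],[0,0,22,0,0,0],[0,0,15,0,0,0],[0,0,9,0,0,0],[0,0,0,0,0,0],[0,0,0,0,0,0]]'
python3 -m jog '[[0,0,0,0,0,0],[0,0,0,0,0,0],[0,0,0,0,0,0],[0,0,0,0,0,0],[0,0,0,0,0,0]]' 25
```

```text
time: 10.75
tool_pos: [484.1, 141.9, 28.1]
tcp_rot: [3.142, -0.001, 0.068]
contact_force: [-0.2, 0.5, 0.3]
grip_width: 43.2
finger_force: 0.0
time: 11.25
tool_pos: [484.1, 142.2, 28.2]
tcp_rot: [-3.141, -0.001, 0.069]
contact_force: [-0.5, 1.6, 6.1]
grip_width: 27.1
finger_force: 30.0
```

```bash
python3 -m jog '[[0,0,-15,0,0,0],[0,0,-35,0,0,0],[0,0,-40,0,0,0],[0,41.3,0,0,0,0],[0,41.3,0,0,0,0],[0,41.3,0,0,0,0],[0,41.3,0,0,0,0],[0,41.3,0,0,0,0],[0,41.3,0,0,0,0],[0,41.3,0,0,0,0],[0,41.3,0,0,0,0]]'
python3 -m jog '[[0,0,0,0,0,0.084],[0,0,0,0,0,0.084],[0,0,0,0,0,0],[0,0,0,0,0,0]]'; python3 tl.py; python3 -c "
from h import *
to(506,-187.7,28.5,-.0985)"
```

```text
time: 12.35
tool_pos: [506.0, -189.4, 117.5]
tcp_rot: [-3.141, 0.001, 0.069]
contact_force: [0.3, 0.7, -0.6]
grip_width: 27.0
finger_force: 30.0
time: 12.75
tool_pos: [506.2, -187.5, 117.5]
tcp_rot: [-3.142, 0.001, -0.097]
contact_force: [0.3, -0.2, -0.6]
grip_width: 27.2
finger_force: 30.0
[ 506.2 -187.5  117.5] [-3.142e+00  1.000e-03 -9.700e-02]
0.94 [ 523.2 -128. ] [33.8 93.1] 85.1 [232.4, 224.2]
0.93 [ 641.4 -280.5] [29.3 34.2] 61.9 [458.3, 23.0]
0.61 [ 468.6 -183.6] [ 53.7 164.9] 83.7 [323.5, 268.4]
tool shift [-0.3  0.4 89.2] turn z 0.001 rot [ 3.142  0.    -0.097]
```

View pics/last.png

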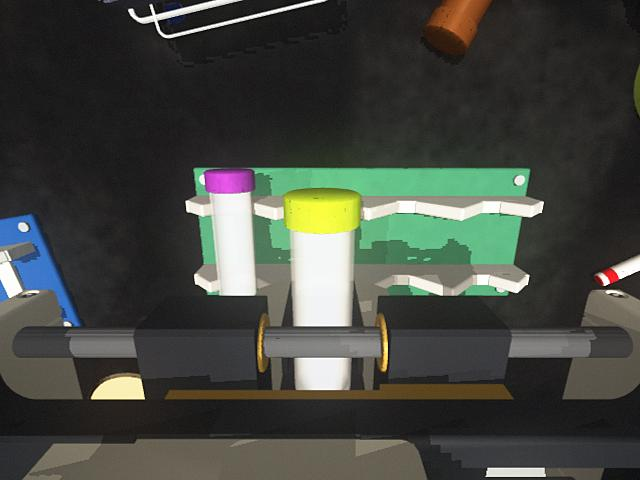

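Tube b is seated squarely in the leftmost notch pair (column ~230). Tube d is above the second pair at column ~322, so I can lower it.

```bash
python3 -m jog '[[0,0,20,0,0,0],[0,0,25,0,0,0],[0,0,20,0,0,0],[0,0,13,0,0,0],[0,0,8,0,0,0],[0,0,2.5,0,0,0],[0,0,0,0,0,0]]'
python3 -m jog '[[0,0,0,0,0,0],[0,0,0,0,0,0],[0,0,0,0,0,0],[0,0,0,0,0,0]]' 47
python3 -m jog '[[0,0,-20,0,0,0],[0,0,-35,0,0,0],[0,0,-35,0,0,0],[0,0,0,0,0,0]]'; python3 -c "
from h import *
to(482.5,204,118,.068)"
```

```text
time: 13.55
tool_pos: [506.7, -187.7, 29.4]
tcp_rot: [3.141, -0.0, -0.099]
contact_force: [0.3, -1.3, -0.1]
grip_width: 27.2
finger_force: 30.0
time: 13.95
tool_pos: [506.6, -187.8, 29.6]
tcp_rot: [3.141, -0.001, -0.099]
contact_force: [-0.5, -0.4, 0.1]
grip_width: 43.0
finger_force: 0.0
time: 14.35
tool_pos: [509.1, -189.0, 124.0]
tcp_rot: [3.138, -0.009, -0.099]
contact_force: [0.7, -1.0, 0.1]
grip_width: 43.4
finger_force: 0.0
tool shift [ -65.4 -388.4    4. ] turn z -0.167 rot [ 3.138 -0.009 -0.099]
```

```bash
python3 -m jog '[[-7,-43,0,0,0,0],[-7,-43,0,0,0,0],[-7,-43,0,0,0,0],[-7,-43,0,0,0,0],[-7,-43,0,0,0,0],[-7,-43,0,0,0,0],[-7,-43,0,0,0,0],[-7,-43,0,0,0,0],[-7,-43,0,0,0,0],[0,0,0,0,0,-0.084],[0,0,0,0,0,-0.084]]'
python3 -m jog '[[0,0,0,0,0,0],[0,0,0,0,0,0],[0,0,0,0,0,0]]'; python3 tl.py; python3 -c "
from h import *
to(482.5,204,28,.068)"
```

```text
time: 15.45
tool_pos: [481.3, 205.2, 118.5]
tcp_rot: [3.141, 0.001, 0.075]
contact_force: [-0.9, -0.0, -0.9]
grip_width: 43.2
finger_force: 0.0
time: 15.75
tool_pos: [482.0, 203.3, 119.0]
tcp_rot: [3.141, 0.0, 0.067]
contact_force: [0.5, -1.0, 0.9]
grip_width: 43.1
finger_force: 0.0
[482.  203.3 119. ] [3.141 0.    0.067]
0.93 [482.7 202.6] [115.7  32.9] 5.0 [322.4, 233.3]
0.84 [489.2 266.6] [94.9 34.8] 3.8 [231.1, 226.8]
tool shift [ 0.4 -0.6 91.1] turn z -0.001 rot [3.142 0.    0.067]
```

View pics/last.png

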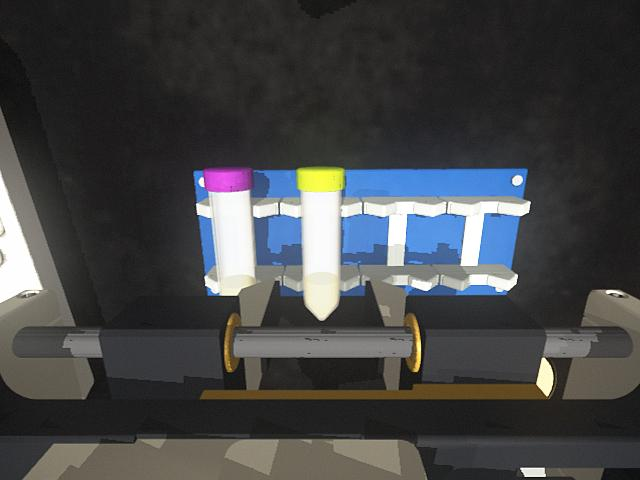

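Tube c (lime cap, pellet) is centred between the fingers at column ~322. Gripping, lifting and carrying it.

```bash
python3 -m jog '[[0,0,20,0,0,0],[0,0,25,0,0,0],[0,0,22,0,0,0],[0,0,15,0,0,0],[0,0,9,0,0,0],[0,0,0,0,0,0],[0,0,0,0,0,0]]'
python3 -m jog '[[0,0,0,0,0,0],[0,0,0,0,0,0],[0,0,0,0,0,0],[0,0,0,0,0,0],[0,0,0,0,0,0],[0,0,-15,0,0,0],[0,0,-35,0,0,0],[0,0,-40,0,0,0],[0,0,0,0,0,0]]' 25
python3 -m jog '[[-1.4,45.3,0,0,0,0],[-1.4,45.3,0,0,0,0],[-1.4,45.3,0,0,0,0],[-1.4,45.3,0,0,0,0],[-1.4,45.3,0,0,0,0],[-1.4,45.3,0,0,0,0],[-1.4,45.3,0,0,0,0],[-1.4,45.3,0,0,0,0],[-1.4,45.3,0,0,0,0],[-1.4,45.3,0,0,0,0],[0,0,0,0,0,0.084],[0,0,0,0,0,0.084]]'
python3 -m jog '[[0,0,0,0,0,0],[0,0,0,0,0,0]]'; python3 tl.py; python3 -c "
from h import *
to(498.5,-249.3,29,-.0985)"
```

```text
time: 16.55
tool_pos: [482.5, 203.7, 28.7]
tcp_rot: [-3.142, -0.001, 0.068]
contact_force: [0.7, -0.7, 0.1]
grip_width: 43.1
finger_force: 0.0
time: 17.45
tool_pos: [484.9, 204.2, 122.8]
tcp_rot: [-3.141, -0.009, 0.069]
contact_force: [1.2, -0.2, 0.4]
grip_width: 26.9
finger_force: 30.0
time: 18.65
tool_pos: [498.2, -250.8, 116.8]
tcp_rot: [-3.141, 0.002, -0.105]
contact_force: [0.1, 0.6, -0.5]
grip_width: 26.9
finger_force: 30.0
time: 18.85
tool_pos: [498.8, -249.0, 117.5]
tcp_rot: [-3.141, 0.001, -0.097]
contact_force: [0.3, 0.9, -1.3]
grip_width: 27.4
finger_force: 30.0
[ 498.8 -249.   117.5] [-3.141e+00  1.000e-03 -9.700e-02]
0.89 [ 516.5 -189.5] [34.5 94.4] 84.5 [236.3, 227.7]
0.75 [ 462.  -246.1] [ 52.7 166.6] 84.5 [324.8, 264.7]
tool shift [-0.5  0.5 88.9] turn z 0.001 rot [-3.142e+00  1.000e-03 -9.700e-02]
```

View pics/last.png

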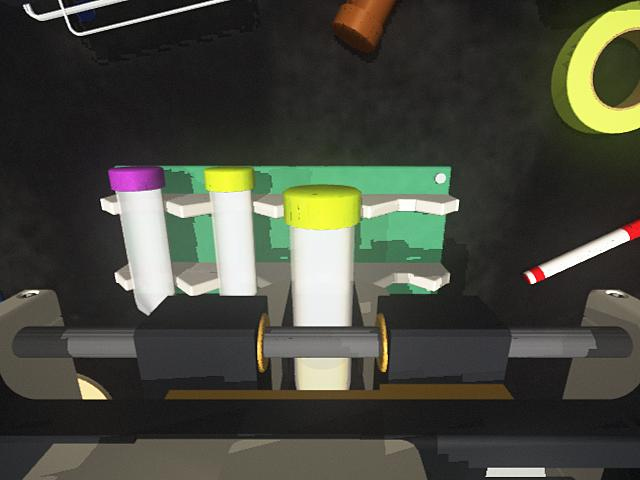

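b and d are seated, and c hangs above the third notch pair (column ~322). I'll place it and move to tube a.

```bash
python3 -m jog '[[0,0,20,0,0,0],[0,0,25,0,0,0],[0,0,20,0,0,0],[0,0,13,0,0,0],[0,0,8,0,0,0],[0,0,2.5,0,0,0],[0,0,0,0,0,0]]'
python3 -m jog '[[0,0,0,0,0,0],[0,0,0,0,0,0],[0,0,0,0,0,0],[0,0,0,0,0,0],[0,0,-20,0,0,0],[0,0,-35,0,0,0],[0,0,-35,0,0,0],[0,0,0,0,0,0]]' 47
python3 -m jog '[[-6.4,-46.4,0,0,0,0],[-6.4,-46.4,0,0,0,0],[-6.4,-46.4,0,0,0,0],[-6.4,-46.4,0,0,0,0],[-6.4,-46.4,0,0,0,0],[-6.4,-46.4,0,0,0,0],[-6.4,-46.4,0,0,0,0],[-6.4,-46.4,0,0,0,0],[-6.4,-46.4,0,0,0,0],[-6.4,-46.4,0,0,0,0],[-6.4,-46.4,0,0,0,0]]'
python3 -m jog '[[0,0,0,0,0,-0.084],[0,0,0,0,0,-0.084],[0,0,0,0,0,0],[0,0,0,0,0,0],[0,0,0,0,0,0]]'; python3 tl.py; python3 -c "
from h import *
to(478.5,265.5,28,.068)"
```

```text
time: 19.65
tool_pos: [499.5, -249.3, 30.0]
tcp_rot: [3.141, -0.0, -0.099]
contact_force: [1.2, -0.5, -0.3]
grip_width: 27.2
finger_force: 30.0
time: 20.45
tool_pos: [501.7, -250.8, 124.7]
tcp_rot: [3.137, -0.008, -0.099]
contact_force: [-0.5, -0.7, -0.5]
grip_width: 43.1
finger_force: 0.0
time: 21.55
tool_pos: [479.1, 267.5, 119.3]
tcp_rot: [3.141, 0.0, -0.099]
contact_force: [0.0, -0.8, -0.1]
grip_width: 43.1
finger_force: 0.0
time: 22.05
tool_pos: [479.8, 265.3, 119.5]
tcp_rot: [3.141, 0.0, 0.066]
contact_force: [-1.0, 0.0, -0.3]
grip_width: 43.4
finger_force: 0.0
[479.8 265.3 119.5] [3.141 0.    0.066]
0.83 [478.5 265.5] [116.1  32.1] 3.8 [323.8, 239.3]
tool shift [-1.3 -0.3 91.7] turn z -0.001 rot [ 3.142 -0.     0.067]
```

View pics/last.png

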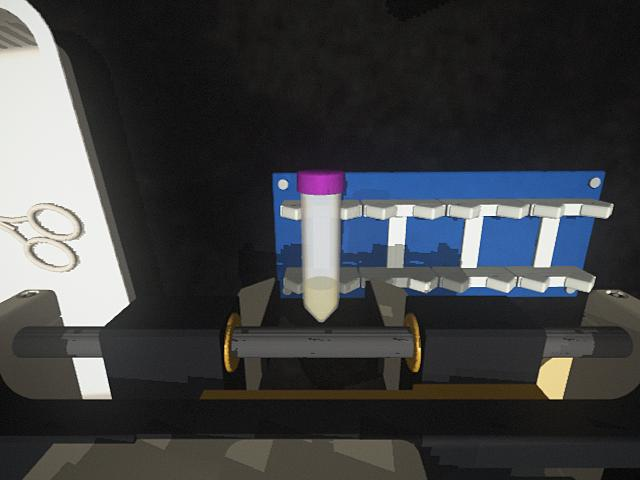

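Tube a (purple cap, pellet) is centred at column ~321. Gripping and carrying it to the rightmost pair.

```bash
python3 -m jog '[[-1,0,20,0,0,0],[0,0,25,0,0,0],[0,0,22,0,0,0],[0,0,15,0,0,0],[0,0,9,0,0,0],[0,0,0,0,0,0],[0,0,0,0,0,0]]'
python3 -m jog '[[0,0,0,0,0,0],[0,0,0,0,0,0],[0,0,0,0,0,0],[0,0,0,0,0,0],[0,0,0,0,0,0],[0,0,-15,0,0,0],[0,0,-35,0,0,0],[0,0,-40,0,0,0],[0,0,0,0,0,0]]' 25
python3 -m jog '[[-2,48,0,0,0,0],[-2,48,0,0,0,0],[-2,48,0,0,0,0],[-2,48,0,0,0,0],[-2,48,0,0,0,0],[-2,48,0,0,0,0],[-2,48,0,0,0,0],[-2,48,0,0,0,0],[-2,48,0,0,0,0],[-2,48,0,0,0,0],[-2,48,0,0,0,0],[-2,48,0,0,0,0]]'
python3 -m jog '[[0,0,0,0,0,0.084],[0,0,0,0,0,0.084],[0,0,0,0,0,0],[0,0,0,0,0,0],[0,0,0,0,0,0]]'; python3 tl.py; python3 -c "
from h import *
to(493.5,-311,29,-.0985)"
```

```text
time: 22.85
tool_pos: [479.2, 265.6, 29.2]
tcp_rot: [-3.141, -0.001, 0.068]
contact_force: [0.4, 0.3, 0.3]
grip_width: 43.3
finger_force: 0.0
time: 23.75
tool_pos: [481.6, 266.4, 123.6]
tcp_rot: [-3.14, -0.009, 0.069]
contact_force: [1.4, 0.5, -0.3]
grip_width: 26.9
finger_force: 30.0
time: 24.95
tool_pos: [493.4, -312.6, 117.7]
tcp_rot: [-3.141, 0.002, 0.069]
contact_force: [0.7, -0.3, 0.8]
grip_width: 27.0
finger_force: 30.0
time: 25.45
tool_pos: [494.3, -310.3, 118.4]
tcp_rot: [-3.141, 0.001, -0.097]
contact_force: [0.2, -0.3, -0.4]
grip_width: 27.0
finger_force: 30.0
[ 494.3 -310.3  118.4] [-3.141e+00  1.000e-03 -9.700e-02]
0.9 [ 511.1 -251. ] [33.8 93.4] 84.5 [235.8, 227.5]
0.9 [ 641.4 -294.3] [29.9 32.6] 61.5 [269.9, 21.6]
0.77 [ 456.8 -309.2] [ 53.  167.6] 85.6 [320.0, 266.7]
0.64 [ 511.9 -125.4] [ 42.  116.5] 83.7 [60.1, 236.7]
0.64 [ 509.1 -188.5] [ 37.1 109.3] 84.8 [149.7, 230.7]
tool shift [-0.9  0.7 89.7] turn z 0.001 rot [ 3.141  0.    -0.098]
```

View pics/last.png

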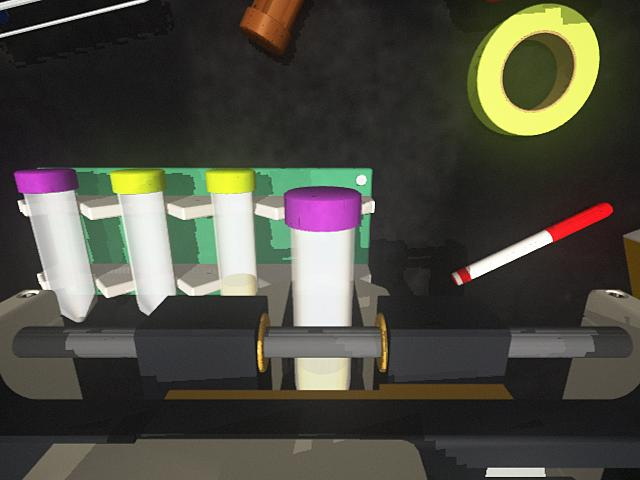

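b, d and c are seated, and a hangs over the last pair (column ~322). I'll place it, retreat and check.

```bash
python3 -m jog '[[-0.8,0.5,20,0,0,0],[0,0,25,0,0,0],[0,0,20,0,0,0],[0,0,13,0,0,0],[0,0,9,0,0,0],[0,0,2.5,0,0,0],[0,0,0,0,0,0]]'
python3 -m jog '[[0,0,0,0,0,0],[0,0,0,0,0,0],[0,0,0,0,0,0],[0,0,0,0,0,0],[0,0,-20,0,0,0],[0,0,-35,0,0,0],[0,0,-35,0,0,0],[0,0,-40,0,0,0],[0,-40,-20,0,0,0],[0,-40,0,0,0,0],[0,-20,0,0,0,0]]' 47
python3 -m jog '[[0,0,0,0,0,0],[0,0,0,0,0,0],[0,0,0,0,0,0],[0,0,0,0,0,0]]'; python3 tl.py
```

```text
time: 26.25
tool_pos: [493.6, -310.6, 29.8]
tcp_rot: [-3.141, 0.0, -0.099]
contact_force: [-1.7, 2.4, 0.9]
grip_width: 27.2
finger_force: 30.0
time: 27.35
tool_pos: [503.7, -209.3, 180.3]
tcp_rot: [3.141, -0.002, -0.098]
contact_force: [0.2, 0.1, 0.8]
grip_width: 43.3
finger_force: 0.0
time: 27.75
tool_pos: [503.3, -212.7, 179.0]
tcp_rot: [3.141, 0.0, -0.101]
contact_force: [-0.0, -0.1, -0.7]
grip_width: 42.8
finger_force: 0.0
[ 503.3 -212.7  179. ] [ 3.141  0.    -0.101]
0.83 [ 512.1 -125. ] [ 33.8 114.7] 82.8 [223.0, 219.2]
0.83 [ 651.4 -290.7] [29.6 54.8] 58.7 [403.3, 32.4]
0.8 [ 493.7 -312.1] [ 34.5 113.5] 84.3 [432.7, 218.6]
0.73 [ 500.3 -248.4] [ 32.9 115.9] 82.3 [365.5, 214.4]
0.6 [ 505.7 -188.2] [ 33.1 114.7] 83.8 [296.0, 217.3]
```

View pics/last.png

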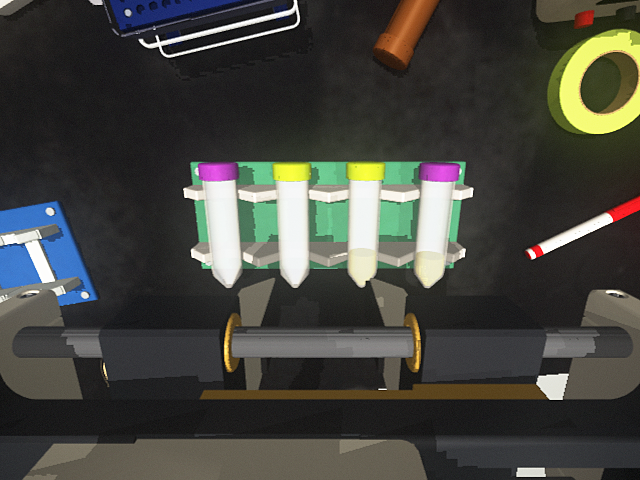

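All four tubes lie square in their notches, in the order b, d, c, a (columns ~222, 293, 363, 434), caps away from the robot and the gripper clear.

```bash
python3 -c "
from plant import bot
print(bot.close_job())"
```

```text
the job is handed in; nothing more can be done
None
```

All four tubes are in the green rack in reverse order (b, d, c, a from left to right), seated with caps away from the robot, and the job was handed in after about 28 s; no verdict was shown.

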